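# Push home the fixing pins of a flush plate, crosswise

## Robot

A 6-joint arm with a two-finger parallel gripper is mounted at the origin on the work surface. World frame = base frame: x ahead of the robot, y to its left, z up, the work surface at z = 0. Lengths are in mm, angles in rad, forces in N, time in s.
With the tool pointing down it reaches from about 400 to 925 mm from the base axis. Payload 12.5 kg.
Tool frame: the origin (TCP) lies midway between the tips of the shut fingers; the grasp point (between the pads) lies 19 mm behind it; z points along the fingers, y is the line along which they close (so a half turn about z gives the same grasp; the last joint's range is limited). The gripper opens to 95 mm and grips with 3 to 60 N. Pads are 20 mm wide; open, the fingers measure 119 mm over their backs; the gripper's body (75 mm by 180 mm) begins 59 mm behind the grasp point.
Start: joints at [1.068, 0.491, 1.559, -0, 1.092, -0.106], TCP at [241.528, 576.464, 214.661] pointing down, gripper open.
Joint ranges: [-3.1, 3.1], [-0.84, 2.19], [0.05, 2.79], [-1.13, 4.28], [0.06, 2.93], [-2.69, 2.69]. Speed limits (rad/s): [2.22, 2.22, 2.79, 3.14, 3.14, 3.14].

## Interface

Orientations are given as [roll, pitch, yaw] about the fixed x, y, z axes, in that order (R = Rz(yaw) Ry(pitch) Rx(roll)).
In Python, from cell import env gives the robot as it stands.
- The arm moves only by the tool carry_out, never from a script. Its argument "series" is a list of rows, each a list of 4 numbers: the shift along the world's x, y, z normalised to -1 to 1, where 1 is 5 cm, then the turn about the world's z normalised to -1 to 1, where 1 is 6 degrees. In form: [[x, y, z, turn], ...]. A call has exactly 5 rows; each row shifts and turns the commanded pose from where the row before left it; what a row does not reach is not made up. A row lasts 1/10 s, in which the tool goes at most 50 mm and 8.59 degrees, less where a joint would pass 70% of its speed; a pose out of reach is approached as far as the arm can. A call with a number of a shift or a turn outside -1 to 1 is refused whole. A call with a gripper value outside its range is refused whole. "fingers" is the closure, from -1 (fully open) to 1 (shut), set as the call begins (left out, the last holds). The fingers move at their own pace and stop on an object; the grip force is fixed at half the most. Time passes only in rows, so rows that do not move let the fingers close, or fill a call up. It gives the time, the measured TCP pose, the force, the opening and the grip force at its end, in the units of the state.
- env.state(): the state, without advancing time (a new reading comes with each control period).
- env.read_camera(name): name is "scene" or "top" or "wrist"; returns the picture (480x640x3 uint8, red, green, blue); there is no depth.
- env.calibration(name): a dict with "K" (3x3 intrinsics, pixels), "pose" (4x4, takes a point from camera to world coordinates). Camera axes: x right, y down, z forward; pixel columns grow to the right and rows downward; lengths in mm; the calibration is good to about 2 mm. A picture is of the moment at which its call begins: read the wrist's pose just before it. calibration takes no time and is no camera call; for the wrist camera it gives the pose at the moment of the call.
- env.job_done(): hands the job in; it is judged then, once.
Trained networks look in the newest picture that a camera, given by its name, has taken for a name from the list of things; names that differ only in an ending like _2 or _b are one class to them, and where a whole thing is asked for, a point or a joint stands for the part that bears it (a point fixed in the world has none). Each returns a list of dicts, best first, with "conf" (0 to 1); they miss things now and then, are a little off and sometimes report something else, mostly with a low value. They report only what shows in the picture. A call takes as long as a camera call.
- env.look_for(camera, label): "position" ([row, column] as shares, 0 to 1, of the picture: columns of its width, rows of its height, amid what is visible of it).
The state is a dict: "t": time; "joints": joint angles; "qvel": joint speeds; "tau": joint torques, N m; "eef_pos": TCP position; "tcp_rot": TCP orientation; "ft_force": force on the tool from outside, world axes, zero at the start; "moment": the same for the moment, N m; "opening": opening from 0.0 (shut) to 1.0 (fully open); "grip_force": force on a finger pad.
Only numpy, scipy, OpenCV 4.12 (cv2) and the standard library are available. Lean on these libraries where they do the work, as an engineer would, in place of code of your own. Each camera call takes 0.05 s, during which the arm holds its last target. There are 200 camera calls.

## Task

The chrome flush plate lies face up on its mounting frame with its four white fixing pins still standing proud at the corners. Looking straight down at it, turned so that the small button is on the left and the large one on the right, push the pins gently down with a fingertip, one at a time and crosswise: upper left, lower right, upper right, lower left, each until its head sits down on the plate before you go to the next. Do not press the flush buttons, do not lift or shove the plate, and leave the other things where they are.

Things in the scene. Friction and masses are not known exactly. Their poses are not given: they have to be found in the camera images.
- flush_plate: flush plate on its frame, one loose unit of about 0.9 kg, 130 mm (x) by 200 mm (y), 18 mm thick, lying turned any way round on the ribbed liner, whose top is 4 mm above the work surface. Origin: centre of the underside; z up, +y to the small-button side (left in the goal's view), +x to the upper edge in that view. The pin axes are at x = +-49 mm, y = +-85 mm
- pin_ul (a joint): how far the upper left pin is pushed in: 0 standing proud, 0.008 head sitting on the plate (its stop); starts between 0 and 0.0025. It yields at about 3 N and stays where it is left
- pin_ul_top (a point): centre of the top of the upper left pin's head, white, round, 16 mm across, 4.5 mm thick; unpressed its top is 10 to 12.5 mm above the plate's face, seated 4.5 mm; on the plate at x +49 mm, y +85 mm
- pin_lr (a joint): how far the lower right pin is pushed in: 0 standing proud, 0.008 head sitting on the plate (its stop); starts between 0 and 0.0025. It yields at about 3 N and stays where it is left
- pin_lr_top (a point): centre of the top of the lower right pin's head, white, round, 16 mm across, 4.5 mm thick; unpressed its top is 10 to 12.5 mm above the plate's face, seated 4.5 mm; on the plate at x -49 mm, y -85 mm
- pin_ur (a joint): how far the upper right pin is pushed in: 0 standing proud, 0.008 head sitting on the plate (its stop); starts between 0 and 0.0025. It yields at about 3 N and stays where it is left
- pin_ur_top (a point): centre of the top of the upper right pin's head, white, round, 16 mm across, 4.5 mm thick; unpressed its top is 10 to 12.5 mm above the plate's face, seated 4.5 mm; on the plate at x +49 mm, y -85 mm
- pin_ll (a joint): how far the lower left pin is pushed in: 0 standing proud, 0.008 head sitting on the plate (its stop); starts between 0 and 0.0025. It yields at about 3 N and stays where it is left
- pin_ll_top (a point): centre of the top of the lower left pin's head, white, round, 16 mm across, 4.5 mm thick; unpressed its top is 10 to 12.5 mm above the plate's face, seated 4.5 mm; on the plate at x -49 mm, y +85 mm
- small_button (a joint): travel of the small flush button: 0 up, 0.002 fully down; springs back, yields from 1.6 N. Not to be pressed
- small_button_top (a point): centre of the top of the small chrome button, 70 mm (plate x) by 34 mm (plate y), centred at plate y +41 mm, its top 2.5 mm above the plate's face
- large_button (a joint): travel of the large flush button: 0 up, 0.002 fully down; springs back, yields from 1.6 N. Not to be pressed
- large_button_top (a point): centre of the top of the large chrome button, 70 mm (plate x) by 78 mm (plate y), centred at plate y -19 mm, its top 2.5 mm above the plate's face
- dish: small round white ceramic dish, 92 mm across, 53 mm high, with its hinged lid shut; origin at the centre of the underside. Loose, to be left alone
- cartridge: stainless mixer cartridge standing upright, 35 mm diameter, 60 mm high; origin at the centre of the underside. Loose, to be left alone
- pliers: blue-handled pliers lying flat, 168 mm long, 66 mm wide, 18 mm high; x towards the jaws; origin at the centre of the underside (near the pivot). Loose, to be left alone
- slip_nut: white plastic ring nut lying flat, 48 mm across, 16 mm high; origin at the centre of the underside. Loose, to be left alone
- bottle_trap: white plastic bottle trap standing upright, 78 mm diameter, 185 mm high, side outlet reaching 95 mm along its x at 92 mm height; origin at the centre of the underside. Loose, to be left alone
- elbow: brass pipe elbow lying flat, about 70 mm by 70 mm, 28 mm high; origin at the centre of the underside (at the bend). Loose, to be left alone
- dish_lid (a joint): opening angle of the dish's lid, 0 shut; to be left shut

How it is judged (in metres and radians):
On the way, in this order (a step that is already met when the one before it is completed fails the run):
1. the upper left pin is pushed home (value of joint pin_ul above 0.0065 m), for 0.1 s.
2. the lower right pin is pushed home (value of joint pin_lr above 0.0065 m), for 0.1 s.
3. the upper right pin is pushed home (value of joint pin_ur above 0.0065 m), for 0.1 s.
4. the lower left pin is pushed home (value of joint pin_ll above 0.0065 m), for 0.1 s.
At the end, for the whole second after the job is handed in: All four pins are in by more than 6.5 mm of their 8 mm, both buttons are up, the plate lies flat and still within 20 mm of where it started, the dish is shut and every bystander within 30 mm of its start (value of joint each of pin_ul, pin_lr, pin_ur, pin_ll above 0.0065 m and value of joint each of small_button, large_button below 0.001 m and value of joint dish_lid below 0.1 rad and distance of flush_plate from where it was at the start of the episode below 0.02 m and angle between flush_plate's own z axis and vertical below 0.05 rad and linear speed of flush_plate below 0.02 m/s and distance of each of dish, cartridge, pliers, slip_nut, bottle_trap, elbow from where it was at the start of the episode below 0.03 m); the robot touches nothing.
It fails at once if a pin is pushed in (over 4 mm) before the one ahead of it in the order is home (6.5 mm) ((value of joint pin_lr above 0.004 m and value of joint pin_ul below 0.0065 m) or (value of joint pin_ur above 0.004 m and value of joint pin_lr below 0.0065 m) or (value of joint pin_ll above 0.004 m and value of joint pin_ur below 0.0065 m)).
It fails at once if a flush button is pressed (over 1.2 mm) (value of joint any of small_button, large_button above 0.0012 m).
It fails at once if the robot presses on the plate or its pins with more than 30 N (contact force between any of the fingers, the arm and flush_plate above 30 N).
It fails at once if the plate is lifted, tipped, or shoved more than 20 mm (height (world z) of flush_plate above 0.012 m or angle between flush_plate's own z axis and vertical above 0.08 rad or distance of flush_plate from where it was at the start of the episode above 0.02 m).
It fails at once if another thing is moved more than 30 mm or tipped over, or the dish is opened (distance of any of dish, cartridge, pliers, slip_nut, bottle_trap, elbow from where it was at the start of the episode above 0.03 m or angle between any of dish, cartridge, pliers, slip_nut, bottle_trap, elbow's own z axis and vertical above 0.5 rad or value of joint dish_lid above 0.25 rad).
It also fails if it takes over 51 s, if anything falls off the work surface, if the arm or the gripper's body presses on something with over 40 N, if the wrist force passes 120 N, or if a joint passes its speed limit or range.

## Working session

There is one attempt and no reset: what is moved stays moved. The work goes in short steps, Python scripts to look and compute and a tool call to move; the robot and the scene stay as the last step left them, time stands still between calls to the robot, and variables do not carry over. Pictures are saved under pics/ and viewed, at most 10 in all, crops included, and the job is handed in when it is done.

Besides the shell and the picture viewer there is one more tool, called after "Call:" by a JSON object that holds its "name" and its "arguments". carry_out: Moves the arm, as the interface text tells. Its arguments: {"type":"object","properties":{"series":{"type":"array","items":{"type":"array","items":{"type":"number","minimum":-1,"maximum":1}}},"fingers":{"type":"number"}},"required":["series"]}

```bash
mkdir -p pics; cat > h.py <<'E'
import numpy as np, cv2
from cell import env
def ray(cam,px,z,cal=None):
    c=cal or env.calibration(cam); K=np.array(c["K"]);P=np.array(c["pose"])
    d=P[:3,:3]@np.linalg.solve(K,[px[0],px[1],1]);o=P[:3,3]
    return o+d*(z-o[2])/d[2]
def save(im,n): cv2.imwrite(f"pics/{n}.png",im[:,:,::-1])
E
python3 - <<'E'
from h import *
im=env.read_camera("top");save(im,"top0")
print(env.calibration("top"))
for n in ["flush_plate","pin_ul_top","pin_lr_top","pin_ur_top","pin_ll_top","small_button_top","large_button_top","bottle_trap","dish"]:
    for d in env.look_for("top",n)[:4]:
        r,c=d["position"];print(n,round(d["conf"],2),round(c*640),round(r*480),ray("top",(c*640,r*480),30).round())
print(env.state())
E
```

```text
{'K': array([[585.47772698,   0.        , 319.90595538],
       [  0.        , 585.47772698, 253.11346783],
       [  0.        ,   0.        ,   1.        ]]), 'pose': array([[-6.64854060e-03, -9.92687253e-01,  1.20531382e-01,
         4.42866408e+02],
       [-9.99969744e-01,  7.08678659e-03,  3.20765653e-03,
        -8.17705708e+00],
       [-4.03837993e-03, -1.20506409e-01, -9.92704335e-01,
         1.31429755e+03],
       [ 0.00000000e+00,  0.00000000e+00,  0.00000000e+00,
         1.00000000e+00]])}
flush_plate 0.56 296 273 [554.  50.  30.]
pin_ul_top 0.61 318 306 [483.   2.  30.]
pin_ur_top 0.57 248 275 [551. 155.  30.]
pin_ll_top 0.57 340 272 [557. -48.  30.]
pin_ll_top 0.42 311 280 [539.  17.  30.]
small_button_top 0.73 313 282 [535.  12.  30.]
large_button_top 0.9 286 269 [563.  71.  30.]
large_button_top 0.75 318 308 [477.   0.  30.]
bottle_trap 0.91 532 224 [ 661. -475.   30.]
dish 0.63 277 344 [401.  91.  30.]
{'t': 0.5, 'joints': array([ 1.06836712e+00,  4.90963156e-01,  1.55895168e+00,  2.51180162e-05,
        1.09167892e+00, -1.05603973e-01]), 'qvel': array([-0.00137173, -0.00200299, -0.00054403,  0.00219319,  0.00014771,
       -0.00095665]), 'tau': array([-2.26962751e-03, -6.12050557e+01, -2.58279669e+01,  6.92878640e-02,
        4.47812642e-02, -4.28304270e-05]), 'eef_pos': array([241.53297999, 576.44240135, 214.60386574]), 'tcp_rot': array([ 3.14159141e+00, -2.22825715e-05,  2.74475584e+00]), 'ft_force': array([-0.67500174,  0.37088578, -0.55244754]), 'moment': array([ 0.04731606, -0.03079451,  0.01250049]), 'grip_force': 0.0, 'opening': 1.000539609447326}
```

View pics/top0.png

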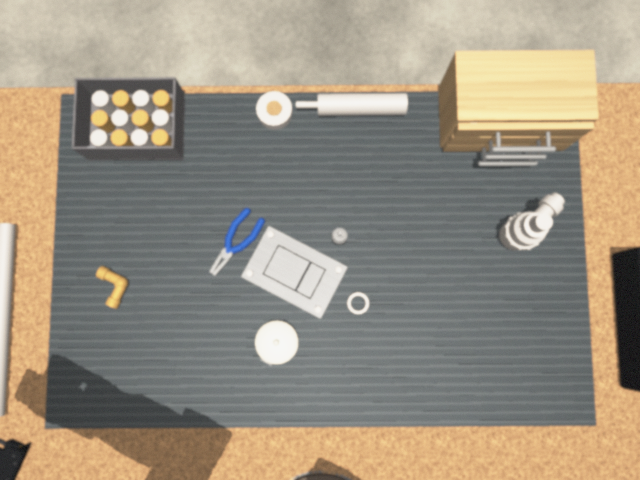

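The plate is at about (295,272). The small button is right and below, at (310,282), and the large one at (285,268). The pins then read UL (319,311), LR (269,234), UR (249,273), LL (341,270). I'll move over the plate to get a wrist view.

Call:
{"name": "carry_out", "arguments": {"series": [[0.5,-0.85,0.3,0],[0.5,-0.85,0.3,0],[0.5,-0.85,0.3,0],[0.5,-0.85,0.3,0],[0.5,-0.85,0,0]], "fingers": 1}}

```text
t: 1.0
eef_pos: [364.6, 367.8, 274.8]
tcp_rot: [3.139, 0.002, 2.745]
ft_force: [0.4, 0.6, -0.6]
opening: 0.635
grip_force: 0.0
```

Call:
{"name": "carry_out", "arguments": {"series": [[0.5,-0.85,0,0],[0.5,-0.85,0,0],[0.5,-0.85,0,0],[0.5,-0.85,0,0],[0.5,-0.85,0,0]]}}

```text
t: 1.5
eef_pos: [489.2, 154.6, 273.2]
tcp_rot: [3.141, 0.0, 2.745]
ft_force: [1.0, 0.5, 0.1]
opening: 0.214
grip_force: 0.0
```

Call:
{"name": "carry_out", "arguments": {"series": [[0.5,-0.8,0,0],[0.5,-0.8,0,0],[0,0,0,0],[0,0,0,0],[0,0,0,0]]}}

```text
t: 2.0
eef_pos: [538.0, 77.2, 272.9]
tcp_rot: [3.141, -0.0, 2.745]
ft_force: [0.2, 0.1, -0.1]
opening: 0.001
grip_force: 0.0
```

```bash
python3 - <<'E'
from h import *
im=env.read_camera("wrist");save(im,"w0");c=env.calibration("wrist");print(c["pose"][:3].round(2),c["K"][0,0])
for n in ["flush_plate","pin_ul_top","pin_lr_top","pin_ur_top","pin_ll_top","small_button_top","large_button_top"]:
    for d in env.look_for("wrist",n)[:4]:
        r,q=d["position"];print(n,round(d["conf"],2),round(q*640),round(r*480),ray("wrist",(q*640,r*480),33,c).round(1))
E
```

```text
[[ 3.9000e-01  8.9000e-01  2.4000e-01  4.6954e+02]
 [ 9.2000e-01 -3.7000e-01 -1.0000e-01  1.0649e+02]
 [-0.0000e+00  2.6000e-01 -9.6000e-01  4.4261e+02]] 422.4892251679533
flush_plate 0.97 307 228 [551.1  57.4  33. ]
pin_ul_top 0.79 224 180 [475.8   2.5  33. ]
pin_ul_top 0.66 398 193 [552.8 152.7  33. ]
pin_lr_top 0.44 388 291 [644.7 109.3  33. ]
pin_ur_top 0.78 399 194 [554.2 153.6  33. ]
pin_ll_top 0.66 219 273 [559.5 -44.3  33. ]
small_button_top 0.72 268 230 [537.7  20.9  33. ]
large_button_top 0.91 325 237 [566.3  70.3  33. ]
```

View pics/w0.png

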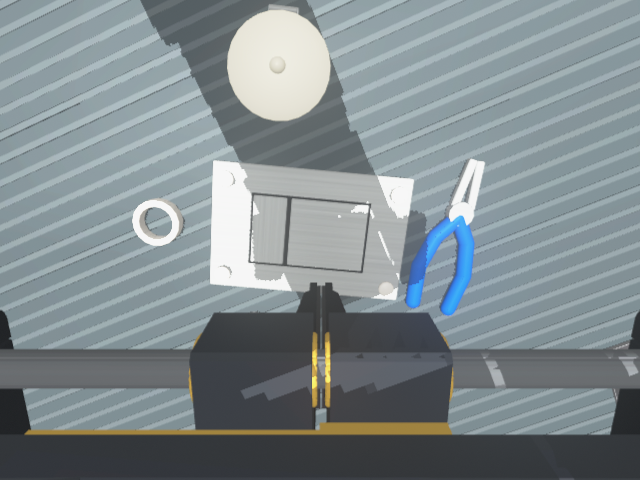

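The wrist view happens to match the goal's view: small button left (268,230), large right (325,237), pins UL (226,180), UR (397,195), LR (386,289), LL (223,272). I'll refine it by fitting the known pin rectangle to the plate corners and pins.

```bash
cat >> h.py <<'E'
M=np.array([[49,85],[-49,-85],[49,-85],[-49,85.]])
def fit(P,M=M):
    a,b=P.mean(0),M.mean(0);U,S,V=np.linalg.svd((M-b).T@(P-a));R=(V.T@U.T)
    return R,a-R@b
E
python3 - <<'E'
from h import *
c=env.calibration("wrist")
def rep(n,px,z,M):
    P=np.array([ray("wrist",p,z,c)[:2] for p in px]);R,t=fit(P,M);print(n,t.round(1),np.degrees(np.arctan2(R[1,0],R[0,0])).round(2),"res",(P-(M@R.T+t)).round(1).tolist())
    return R,t
R,t=rep("pins",[(226,180),(386.5,288.5),(397,195),(222.5,272)],32.5,M)
print((M@R.T+t).round(1))
R,t=rep("corners",[(213,160),(397,300),(413.5,179),(210.5,284)],22,np.array([[65,100],[-65,-100],[65,-100],[-65,100.]]))
print((M@R.T+t).round(1))
im=cv2.imread("pics/w0.png")[150:310,195:425];cv2.imwrite("pics/w0c.png",cv2.resize(im,None,fx=3.4,fy=3.4,interpolation=cv2.INTER_CUBIC))
E
```

```text
pins [558.7  55.4] 151.96 res [[2.0, 0.3], [0.2, 0.3], [-0.5, -2.5], [-1.6, 1.8]]
[[475.5   3.4]
 [641.9 107.4]
 [555.4 153.4]
 [562.  -42.7]]
corners [559.2  55.4] 152.14 res [[0.3, 0.5], [-0.2, 0.1], [-0.0, -1.6], [-0.1, 1.0]]
[[476.2   3.2]
 [642.2 107.7]
 [555.6 153.5]
 [562.8 -42.6]]
```

View pics/w0c.png

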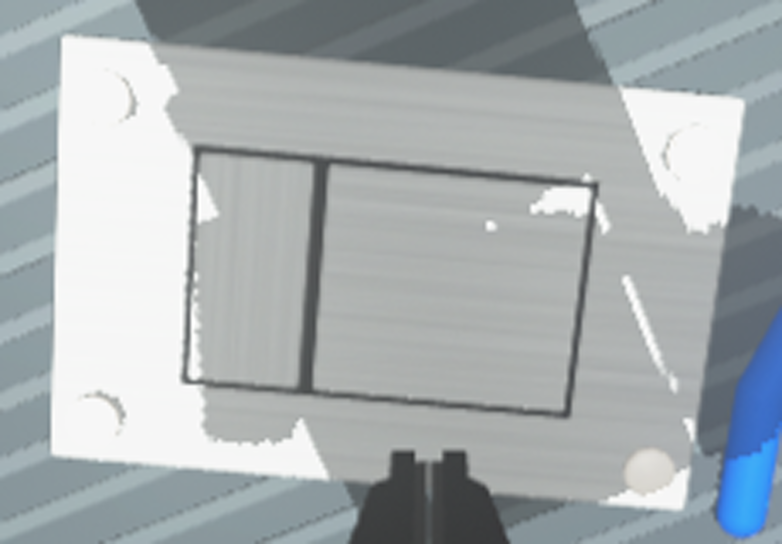

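Pins and corners agree within 1 mm. Targets: UL (476,3.3), LR (642,107.6), UR (555.5,153.5), LL (562.5,-42.7). Going over UL.

Call:
{"name": "carry_out", "arguments": {"series": [[-0.31,-0.37,-0.85,0],[-0.31,-0.37,-0.85,0],[-0.31,-0.37,-0.85,0],[-0.31,-0.37,-0.85,0],[0,0,-0.4,0]]}}

```text
t: 2.9
eef_pos: [473.7, 1.5, 80.3]
tcp_rot: [-3.14, -0.004, 2.743]
ft_force: [-0.1, -0.5, 1.1]
opening: 0.006
grip_force: 0.0
```

Call:
{"name": "carry_out", "arguments": {"series": [[0,0,0,0],[0,0,0,0],[0,0,0,0],[0,0,0,0],[0,0,0,0]]}}

```text
t: 3.4
eef_pos: [477.0, 2.7, 83.7]
tcp_rot: [3.141, 0.002, 2.745]
ft_force: [-0.2, 0.2, 0.1]
opening: 0.004
grip_force: 0.0
```

Call:
{"name": "carry_out", "arguments": {"series": [[-0.02,0.01,-0.25,0],[0,0,-0.25,0],[0,0,-0.25,0],[0,0,-0.13,0],[0,0,0,0]]}}

```text
t: 3.9
eef_pos: [475.4, 3.1, 38.5]
tcp_rot: [-3.141, -0.001, 2.745]
ft_force: [0.5, -0.8, 0.3]
opening: 0.003
grip_force: 0.0
```

```bash
python3 - <<'E'
from h import *
save(env.read_camera("wrist")[140:330,180:440].repeat(3,0).repeat(3,1),"w1");print(env.state()["eef_pos"])
E
```

```text
[475.60722744   3.09167167  39.00073609]
```

View pics/w1.png

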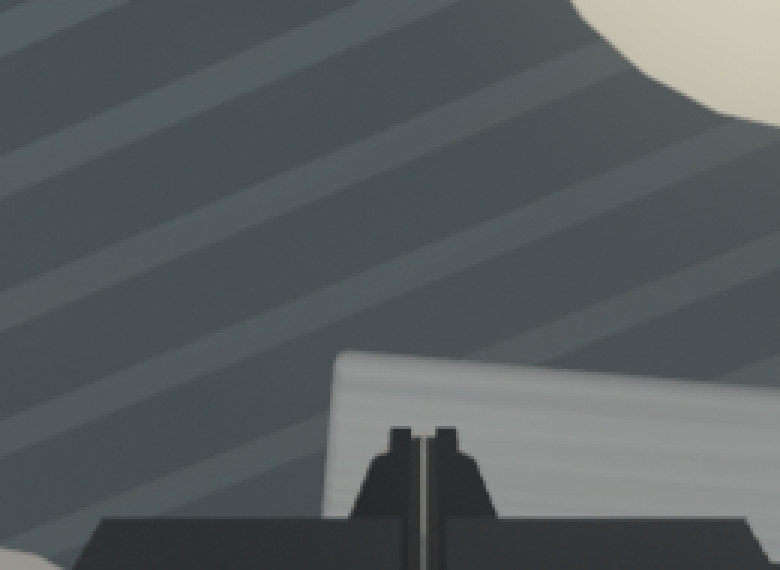

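The fingertip covers the UL corner area and hides the pin; the plate corner at crop (340,352) is offset as expected. Pressing now in small steps.

Call:
{"name": "carry_out", "arguments": {"series": [[0,0,-0.04,0],[0,0,-0.04,0],[0,0,-0.04,0],[0,0,-0.03,0],[0,0,0,0]]}}

```text
t: 4.45
eef_pos: [475.6, 3.0, 31.3]
tcp_rot: [3.141, 0.0, 2.745]
ft_force: [-1.1, -0.1, 0.5]
opening: 0.005
grip_force: 0.0
```

Call:
{"name": "carry_out", "arguments": {"series": [[0,0,-0.02,0],[0,0,-0.02,0],[0,0,-0.02,0],[0,0,-0.02,0],[0,0,0,0]]}}

```text
t: 4.95
eef_pos: [475.5, 3.1, 27.2]
tcp_rot: [3.142, -0.0, 2.745]
ft_force: [-0.5, -0.4, 1.1]
opening: 0.009
grip_force: 0.2
```

Call:
{"name": "carry_out", "arguments": {"series": [[0,0,-0.02,0],[0,0,0,0],[0,0,0,0],[0,0,0,0],[0,0,0,0]]}}

```text
t: 5.45
eef_pos: [475.5, 3.0, 26.7]
tcp_rot: [3.141, 0.0, 2.745]
ft_force: [-0.7, -0.8, 8.7]
opening: 0.003
grip_force: 4.5
```

8.7 N at z 26.7, which matches the seated height of 26.5, so UL is home. Next LR.

Call:
{"name": "carry_out", "arguments": {"series": [[0,0,0.4,0],[0,0,0.5,0],[0.65,0.41,0,0],[0.65,0.41,0,0],[0.65,0.41,0,0]]}}

```text
t: 5.95
eef_pos: [574.0, 65.3, 71.6]
tcp_rot: [3.142, 0.0, 2.744]
ft_force: [0.4, 0.0, 1.9]
opening: 0.004
grip_force: 0.0
```

Call:
{"name": "carry_out", "arguments": {"series": [[0.65,0.41,0,0],[0.65,0.41,0,0],[0,0,0,0],[0,0,0,0],[0,0,0,0]]}}

```text
t: 6.45
eef_pos: [637.0, 105.2, 71.0]
tcp_rot: [-3.141, -0.001, 2.745]
ft_force: [-0.0, 0.1, 0.1]
opening: 0.004
grip_force: 0.0
```

Call:
{"name": "carry_out", "arguments": {"series": [[0.1,0.05,-0.25,0],[0,0,-0.25,0],[0,0,-0.14,0],[0,0,0,0],[0,0,0,0]]}}

```text
t: 6.95
eef_pos: [642.9, 107.9, 39.1]
tcp_rot: [-3.141, -0.001, 2.745]
ft_force: [0.4, -0.1, -0.0]
opening: 0.007
grip_force: 0.0
```

Call:
{"name": "carry_out", "arguments": {"series": [[0,0,-0.04,0],[0,0,-0.04,0],[0,0,-0.04,0],[0,0,-0.03,0],[0,0,0,0]]}}

```text
t: 7.45
eef_pos: [643.1, 108.1, 31.9]
tcp_rot: [3.141, 0.0, 2.745]
ft_force: [0.1, -0.3, -0.1]
opening: 0.004
grip_force: 0.3
```

Call:
{"name": "carry_out", "arguments": {"series": [[0,0,-0.03,0],[0,0,-0.03,0],[0,0,-0.02,0],[0,0,-0.02,0],[0,0,0,0]]}}

```text
t: 7.95
eef_pos: [643.1, 108.1, 26.8]
tcp_rot: [3.141, 0.0, 2.745]
ft_force: [-0.2, 0.0, 1.8]
opening: 0.007
grip_force: 1.1
```

Call:
{"name": "carry_out", "arguments": {"series": [[0,0,-0.02,0],[0,0,0,0],[0,0,0,0],[0,0,0,0],[0,0,0,0]]}}

```text
t: 8.45
eef_pos: [643.2, 108.0, 26.7]
tcp_rot: [3.141, 0.001, 2.745]
ft_force: [-1.9, -0.6, 11.2]
opening: 0.005
grip_force: 5.5
```

LR is home. Next UR.

Call:
{"name": "carry_out", "arguments": {"series": [[0,0,0.4,0],[0,0,0.5,0],[-0.6,0.31,0,0],[-0.6,0.31,0,0],[-0.6,0.31,0,0]]}}

```text
t: 8.95
eef_pos: [551.7, 154.8, 70.7]
tcp_rot: [-3.142, -0.0, 2.744]
ft_force: [0.1, 0.1, -0.1]
opening: 0.008
grip_force: 0.0
```

Call:
{"name": "carry_out", "arguments": {"series": [[0,0,0,0],[0,0,0,0],[0,0,0,0],[0,0,0,0],[0,0,0,0]]}}

```text
t: 9.45
eef_pos: [553.5, 154.1, 70.6]
tcp_rot: [3.142, -0.0, 2.744]
ft_force: [0.0, 0.3, -0.7]
opening: 0.005
grip_force: 0.0
```

Call:
{"name": "carry_out", "arguments": {"series": [[0.04,-0.01,-0.25,0],[0,0,-0.25,0],[0,0,-0.14,0],[0,0,0,0],[0,0,0,0]]}}

```text
t: 9.95
eef_pos: [554.9, 154.0, 38.5]
tcp_rot: [-3.141, -0.001, 2.745]
ft_force: [0.4, 0.4, -0.1]
opening: 0.008
grip_force: 0.0
```

Call:
{"name": "carry_out", "arguments": {"series": [[0,0,-0.04,0],[0,0,-0.04,0],[0,0,-0.04,0],[0,0,-0.03,0],[0,0,0,0]]}}

```text
t: 10.45
eef_pos: [555.1, 154.1, 31.4]
tcp_rot: [3.141, 0.0, 2.745]
ft_force: [0.8, 0.6, 1.5]
opening: 0.006
grip_force: 0.3
```

Call:
{"name": "carry_out", "arguments": {"series": [[0,0,-0.03,0],[0,0,-0.03,0],[0,0,-0.02,0],[0,0,-0.01,0],[0,0,0,0]]}}

```text
t: 10.95
eef_pos: [555.1, 154.0, 26.8]
tcp_rot: [3.141, 0.0, 2.745]
ft_force: [0.6, 0.8, 1.2]
opening: 0.004
grip_force: 0.8
```

Call:
{"name": "carry_out", "arguments": {"series": [[0,0,-0.02,0],[0,0,0,0],[0,0,0,0],[0,0,0,0],[0,0,0,0]]}}

```text
t: 11.45
eef_pos: [555.2, 154.1, 26.7]
tcp_rot: [3.141, 0.001, 2.745]
ft_force: [-1.9, -0.6, 12.2]
opening: 0.002
grip_force: 6.2
```

UR is home. Next LL at (562.5,-42.7): dx +7.3, dy -196.8.

Call:
{"name": "carry_out", "arguments": {"series": [[0,0,0.4,0],[0,0,0.6,0],[0.03,-0.8,0,0],[0.03,-0.8,0,0],[0.03,-0.8,0,0]]}}

```text
t: 11.95
eef_pos: [559.3, 32.9, 75.9]
tcp_rot: [3.142, 0.0, 2.746]
ft_force: [0.8, -0.4, 0.2]
opening: 0.01
grip_force: 0.0
```

Call:
{"name": "carry_out", "arguments": {"series": [[0.03,-0.8,0,0],[0.03,-0.8,0,0],[0,0,0,0],[0,0,0,0],[0,0,0,0]]}}

```text
t: 12.45
eef_pos: [562.3, -45.2, 75.7]
tcp_rot: [3.142, -0.001, 2.745]
ft_force: [-0.4, -0.5, 0.8]
opening: 0.003
grip_force: 0.0
```

Call:
{"name": "carry_out", "arguments": {"series": [[0,0.05,-0.3,0],[0,0,-0.3,0],[0,0,-0.14,0],[0,0,0,0],[0,0,0,0]]}}

```text
t: 12.95
eef_pos: [562.7, -42.9, 39.2]
tcp_rot: [3.141, 0.0, 2.746]
ft_force: [-0.3, 0.6, 0.0]
opening: 0.005
grip_force: 0.0
```

Call:
{"name": "carry_out", "arguments": {"series": [[0,0,-0.04,0],[0,0,-0.04,0],[0,0,-0.04,0],[0,0,-0.03,0],[0,0,0,0]]}}

```text
t: 13.45
eef_pos: [562.6, -43.5, 31.3]
tcp_rot: [3.141, 0.0, 2.745]
ft_force: [-1.0, -0.1, 0.1]
opening: 0.003
grip_force: 0.0
```

Call:
{"name": "carry_out", "arguments": {"series": [[0,0,-0.03,0],[0,0,-0.03,0],[0,0,-0.02,0],[0,0,-0.01,0],[0,0,0,0]]}}

```text
t: 13.95
eef_pos: [562.6, -43.5, 26.8]
tcp_rot: [3.142, 0.0, 2.745]
ft_force: [-0.3, -0.7, 0.5]
opening: 0.007
grip_force: 0.8
```

Call:
{"name": "carry_out", "arguments": {"series": [[0,0,-0.02,0],[0,0,0,0],[0,0,0,0],[0,0,0,0],[0,0,0,0]]}}

```text
t: 14.45
eef_pos: [562.6, -43.5, 26.7]
tcp_rot: [3.141, 0.001, 2.745]
ft_force: [-2.3, 0.3, 13.4]
opening: 0.007
grip_force: 6.4
```

LL is home. Lifting clear, then a final check.

Call:
{"name": "carry_out", "arguments": {"series": [[0,0,0.4,0],[0,0,0.8,0],[0,0,0.8,0],[0,0.6,0.8,0],[0,0.6,0.8,0]]}}

```text
t: 14.95
eef_pos: [562.2, 16.8, 207.3]
tcp_rot: [3.142, -0.0, 2.743]
ft_force: [0.3, -0.3, -0.3]
opening: 0.001
grip_force: 0.0
```

Call:
{"name": "carry_out", "arguments": {"series": [[-0.3,0.6,0.3,0],[-0.3,0.6,0.3,0],[0,0,0,0],[0,0,0,0],[0,0,0,0]]}}

```text
t: 15.45
eef_pos: [532.7, 75.9, 235.2]
tcp_rot: [-3.141, -0.001, 2.744]
ft_force: [-0.1, -0.0, 0.6]
opening: 0.007
grip_force: 0.0
```

```bash
python3 - <<'E'
from h import *
save(env.read_camera("wrist"),"w2");print(env.state()["eef_pos"],env.state()["ft_force"])
E
```

```text
[532.73337262  75.76415494 235.0781362 ] [-0.27941239  0.47485709  0.17716536]
```

View pics/w2.png

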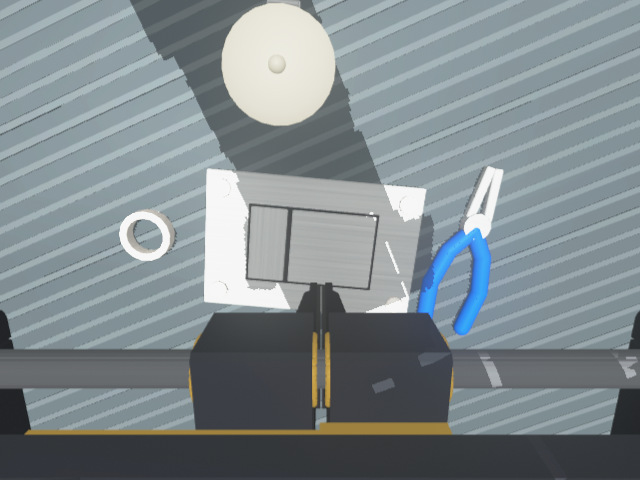

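The plate lies undisturbed (corners (207,169) and (425,188)), the pins at (222,187), (406,206) and (219,288) now show much shorter shadows, and the dish, nut and pliers have not moved.

```bash
python3 -c "
from cell import env
print(env.job_done())"
```

```text
the job is handed in; nothing more can be done
None
```

I pushed all four pins down in the order upper left, lower right, upper right, lower left; each stopped at its expected seated height under 9–13 N, the plate, dish, nut and pliers look unmoved in the last picture, and the job is handed in (no verdict was returned).

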